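# Dispense one spacer washer at the polishing bench

## Task

Press the plunger of the washer feeder once, all the way in, so that a single washer comes out onto the landing plate, and let the plunger spring back out. Then push that washer sideways off the plate with the fingers so that it lies flat in the empty tray, not the one with the nuts. Do not pinch or lift the washer, and leave the washers in the magazine and the things standing around undisturbed.

Things in the scene. Friction and masses are not known exactly. Their poses are not given: they have to be found in the camera images.
- feeder: Grey and bright-metal washer feeder screwed to the bench, 234 mm long. Origin on the bench under the magazine's centre; x the way washers come out, z up, y left of x. Along x (mm): plunger knob and bare rod -148 to -75, slide housing to -22 (44 high), magazine -22 to 22 (44 wide, 66 high, sight slots), landing plate 22 to 82. Screw-down ears at x -68 to -22 reach y = 42 each side, 6 high.
- plunger (a joint): How far the plunger is pressed in, along the feeder's +x: 0 m out (at the start), 0.056 m home on its stop. A spring pushes it out by itself when let go: about 3 N to start, 8 N when home, more if pressed fast. Full travel brings the lowest washer to point landing; when the plunger is back out, the stack drops 8 mm.
- plunger_face (a point): Centre of the flat push face of the plunger's round black knob (34 mm diameter, 12 mm thick, axis level, 30 mm above the bench). It faces the feeder's -x and moves in along its +x. Axes as the feeder's.
- landing (a point): Where an ejected washer is centred, 52 mm in front of the magazine's centre on the landing plate's top, 12 mm above the bench. Axes as the feeder's. The plate is open along both sides, edges 26 mm off at each side along y; a lip 5 mm high closes its far end 30 mm ahead. The edges overhang the trays' rims, so a washer pushed over an edge drops 10 mm into the tray.
- magazine (a point): Centre of the magazine at slideway level, 12 mm above the bench: where the lowest washer rests. The outlet in front is 11 mm high, so only the lowest washer can pass.
- washer1: The lowest of five equal brass spacer washers stacked in the magazine, the one to be dispensed: 34 mm outer diameter, 13 mm bore, 8 mm thick, about 50 g. Origin at the centre of its underside, z along its axis.
- washer2: Brass washer number 2 from the bottom of the stack, equal to washer1; it stays in the magazine.
- washer3: Brass washer number 3 from the bottom of the stack, equal to washer1; it stays in the magazine.
- washer4: Brass washer number 4 from the bottom of the stack, equal to washer1; it stays in the magazine.
- washer5: Brass washer number 5 from the bottom of the stack, equal to washer1; it stays in the magazine.
- tray_empty: The empty one of two equal shallow white trays fixed to the bench close to either side of the landing plate (which side varies): 78 mm along x, 84 mm along y, 8 mm high, walls and floor 2 mm. Origin on the bench under its centre; axes as the feeder's. Its centre lies 10 mm further along the feeder's x than point landing, and 63 mm to one side of it.
- tray_nuts: The other tray, same size and fixed, on the other side of the landing plate, with three steel nuts in it. Origin under its centre.
- nut1: Loose hexagonal steel nut, about 18 mm across, 8 mm high, lying in the nuts' tray. Origin at the centre of its underside.
- nut2: Loose hexagonal steel nut, about 18 mm across, 8 mm high, lying in the nuts' tray. Origin at the centre of its underside.
- nut3: Loose hexagonal steel nut, about 18 mm across, 8 mm high, lying in the nuts' tray. Origin at the centre of its underside.
- oil_bottle: Small white plastic oil bottle with a pointed nozzle, 42 mm in diameter, 119 mm high, standing on the bench beside the plunger. Origin at the centre of its underside.
- dop: Stepped steel stone holder standing on the bench beside the feeder, 30 mm in diameter at its foot, 52 mm high. Origin at the centre of its underside.
Things that resemble listed ones, but are neither listed nor needed, are in the scene too. Leave any orange or turquoise look-alike of the washer5 alone. Leave any purple look-alike of the tray_empty alone.

How it is judged:
On the way, in this order (a step that is already met when the one before it is completed fails the run):
1. the plunger is pressed home and the lowest washer stands out on the landing plate (value of joint plunger above 0.05 m and x of washer1 in the frame of feeder above 0.044 m and z of washer1 in the frame of feeder above 0.01 m), for 0.02 s.
2. the plunger is let back out while the washer still lies on the landing plate (value of joint plunger below 0.005 m and z of washer1 in the frame of feeder above 0.01 m), for 0.1 s.
At the end, for the whole second after the job is handed in: The dispensed washer lies flat (within 7 degrees) and at rest on the floor of the empty tray, the plunger is back out (within 5 mm), and the other four washers are in the magazine (within 6 mm of its centre), the next one down on the slideway (x of washer1 in the frame of tray_empty between -0.039 and 0.039 m and y of washer1 in the frame of tray_empty between -0.042 and 0.042 m and height (world z) of washer1 below 0.005 m and angle between washer1's own z axis and vertical below 0.12 rad and linear speed of washer1 below 0.02 m/s and value of joint plunger below 0.005 m and horizontal distance between each of washer2, washer3, washer4, washer5 and magazine below 0.006 m and z of washer2 in the frame of magazine below 0.003 m); the robot touches nothing.
It fails at once if the dispensed washer is lifted (its centre 10 mm above the level of the landing plate) (height (world z) of washer1 above 0.022 m).
It fails at once if the dispensed washer is pinched or pressed hard (over 20 N from the fingers) (contact force between the fingers and washer1 above 20 N).
It fails at once if a second washer is pushed out, or the stack is handled (a washer moves over 13 mm; the stack's own drop is 8 mm) (distance of any of washer2, washer3, washer4, washer5 from where it was at the start of the episode above 0.013 m).
It fails at once if a nut, the oil bottle or the stone holder is displaced by more than 15 mm or knocked over (distance of any of nut1, nut2, nut3, oil_bottle, dop from where it was at the start of the episode above 0.015 m or angle between any of oil_bottle, dop's own z axis and vertical above 0.4 rad).
It also fails if it takes over 42 s, if anything falls off the work surface, if the arm or the gripper's body presses on something with over 40 N, if the wrist force passes 120 N, or if a joint passes its speed limit or range.

## Robot

A 6-joint arm with a two-finger parallel gripper is mounted at the origin on the work surface. World frame = base frame: x ahead of the robot, y to its left, z up, the work surface at z = 0. Lengths are in m, angles in rad, forces in N, time in s.
With the tool pointing down it reaches from about 0.35 to 0.925 m from the base axis. Payload 6.4 kg.
Tool frame: the origin (TCP) lies at the very end of the fingers, on their centre line; the grasp point (between the pads) lies 19 mm behind it; z points along the fingers, y is the line along which they close (so a half turn about z gives the same grasp; the last joint's range is limited). The gripper opens to 85 mm and grips with 20 to 120 N. Pads are 22 mm wide; open, the fingers measure 114 mm over their backs; the gripper's body (76 mm by 85 mm) begins 54 mm behind the grasp point. The pads swing forward as they close: fully open they stand 13 mm farther back than shut.
Start: joints at [-1.4, 0.245, 1.558, -0, 1.339, -0.174], TCP at [0.22, -0.612, 0.231] pointing down, gripper open.
Joint ranges: [-3.13, 3.13], [-1.02, 2.26], [0.13, 2.54], [-0.95, 4.09], [0.21, 2.88], [-2.74, 2.74]. Speed limits (rad/s): [2.57, 2.57, 3.14, 3.14, 3.14, 3.14].

## Interface

Orientations are given as a 3x3 rotation matrix whose columns are the frame's x, y, z axes.
In Python, from rig import arm gives the robot as it stands. The module is installed in compiled form; this text tells all that it offers.
- The arm moves only by the tool carry_out, never from a script. Its argument "steps" is a list of rows, each an object of numbers: "hand": the gripper's target within -1 to 1 (shut at 1, half-way at 0, fully open at -1); "tx", "ty", "tz": the shift along the tool's x, y, z in mm; "ax", "ay", "az": the turn, a rotation vector about the tool's x, y, z in degrees. In form: [{"hand": .., "tx": .., "ty": .., "tz": .., "ax": .., "ay": .., "az": ..}, ...]. A call has 1 to 8 rows; each row is the pose to reach, as a shift and turn from the pose commanded when the call began, along the tool's axes at that moment; what a row does not reach only later rows make up. A row lasts 1/12 s, in which the tool goes at most 41.7 mm and 7.16 degrees, less where a joint would pass 70% of its speed; a pose out of reach is approached as far as the arm can. A call with a gripper value outside its range is refused whole. The fingers move at their own pace and stop on an object; the grip force is fixed at half the most. Time passes only in rows, so rows that repeat a pose let the fingers close. It gives the time, the measured TCP pose, the force, the opening and the grip force at its end, in the units of the state.
- arm.read_state(): the state, without advancing time (a new reading comes with each control period).
- arm.camera(name): name is "scene" or "top"; returns the picture (480x640x3 uint8, red, green, blue); there is no depth.
- arm.calibration(name): a dict with "fx", "fy", "cx", "cy" (pixels), "world_from_camera" (4x4, takes a point from camera to world coordinates). Camera axes: x right, y down, z forward; pixel columns grow to the right and rows downward; lengths in m; the calibration is good to about 2 mm. A picture is of the moment at which its call begins. calibration takes no time and is no camera call.
- arm.close_job(): hands the job in; it is judged then, once.
The state is a dict: "time": time; "qpos": joint angles; "joint_velocities": joint speeds; "joint_torque": joint torques, N m; "tcp_pos": TCP position; "eef_rot": TCP orientation; "ft_force": force on the tool from outside, world axes, zero at the start; "ft_torque": the same for the moment, N m; "width": opening from 0.0 (shut) to 1.0 (fully open); "grasp_force": force on a finger pad.
Only numpy, scipy, OpenCV 4.12 (cv2) and the standard library are available. Lean on these libraries where they do the work, as an engineer would, in place of code of your own. Each camera call takes 0.05 s, during which the arm holds its last target. There are 200 camera calls.

## Working session

There is one attempt and no reset: what is moved stays moved. The work goes in short steps, Python scripts to look and compute and a tool call to move; the robot and the scene stay as the last step left them, time stands still between calls to the robot, and variables do not carry over. Pictures are saved under pics/ and viewed, at most 10 in all, crops included, and the job is handed in when it is done.

Besides the shell and the picture viewer there is one more tool, called after "Emit:" in YAML: its name, and indented under it one key for each argument. carry_out: Moves the arm, as the interface text tells. Its arguments: {"type":"object","properties":{"steps":{"type":"array"}},"required":["steps"]}

```bash
mkdir -p pics
python3 - <<'E'
from rig import arm
import cv2,numpy as np
for n in("scene","top"):
    cv2.imwrite(f"pics/{n}0.png",arm.camera(n)[:,:,::-1])
    c=arm.calibration(n);print(n,{k:np.round(v,3).tolist() for k,v in c.items()})
s=arm.read_state();print(s["time"],s["tcp_pos"],np.round(s["eef_rot"],3).tolist(),s["width"],s["ft_force"])
E
```

```text
scene {'fx': 500.838, 'fy': 500.838, 'cx': 321.829, 'cy': 246.146, 'world_from_camera': [[0.263, 0.528, -0.807, 1.068], [0.965, -0.137, 0.224, -0.148], [0.008, -0.838, -0.546, 0.42], [0.0, 0.0, 0.0, 1.0]]}
top {'fx': 497.105, 'fy': 497.105, 'cx': 319.191, 'cy': 240.594, 'world_from_camera': [[0.219, -0.953, 0.208, 0.417], [-0.976, -0.214, 0.045, -0.011], [0.002, -0.212, -0.977, 0.71], [0.0, 0.0, 0.0, 1.0]]}
0.1 [ 0.21963064 -0.61122796  0.23028497] [[0.941, 0.338, -0.0], [0.338, -0.941, 0.002], [0.0, -0.002, -1.0]] 1.0015359359871736 [-0.15296216  0.32435297  0.02693971]
```

View pics/scene0.png

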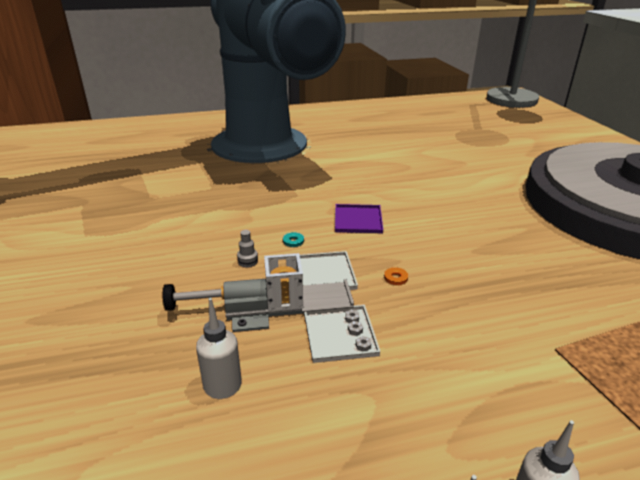

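View pics/top0.png

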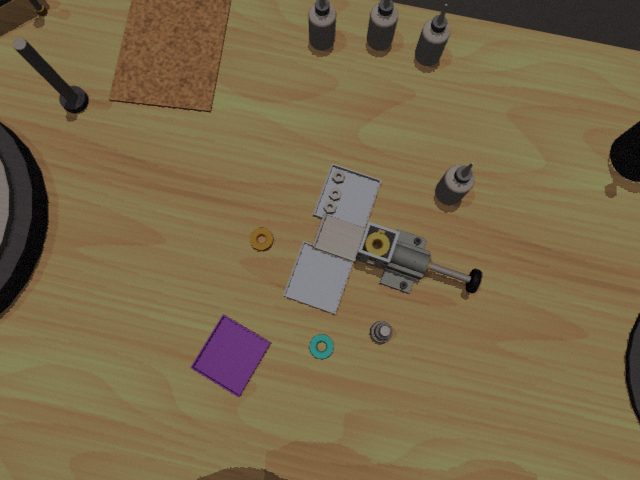

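The scene view shows the feeder with its knob at (168,297), the magazine at (284,280), the nuts' tray at (342,333), and the empty tray at (325,268). The top view shows the knob at (474,281), the magazine at (378,243), the empty tray at (320,278), the nuts' tray at (347,195), the oil bottle at (455,185) and the dop at (381,332).

Things that could be mistaken for the targets (top view):
- **Empty tray:** the white tray at (320,278) against the purple one at (231,355) and the nuts' tray at (347,195). I choose the white one without nuts.
- **Washer:** the brass stack at (378,243) against the orange one at (261,239) and the turquoise one at (321,347).

Next I take enlarged crops.

Run:
```python
import cv2
a=cv2.imread("pics/top0.png")[150:350,275:495];cv2.imwrite("pics/topc.png",cv2.resize(a,None,fx=3,fy=3,interpolation=cv2.INTER_CUBIC)[:600])
a=cv2.imread("pics/scene0.png")[220:370,150:390];cv2.imwrite("pics/scenec.png",cv2.resize(a,None,fx=3.3333,fy=3.3333,interpolation=cv2.INTER_CUBIC))
```

```text
(no output)
```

View pics/topc.png

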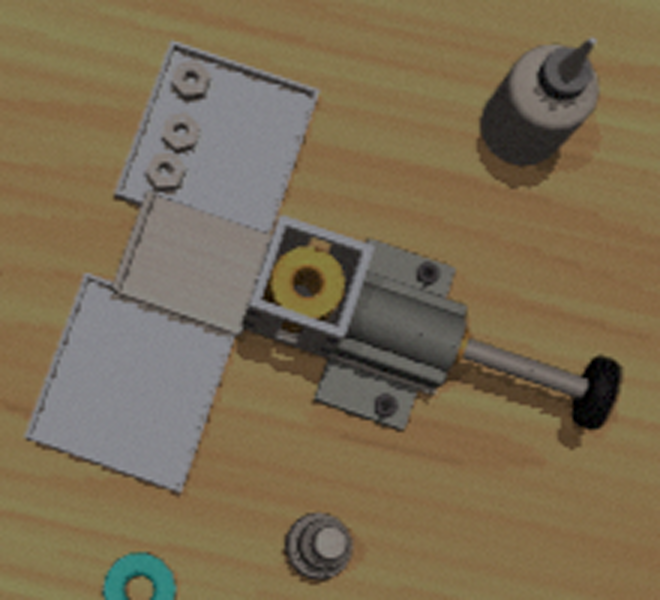

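View pics/scenec.png

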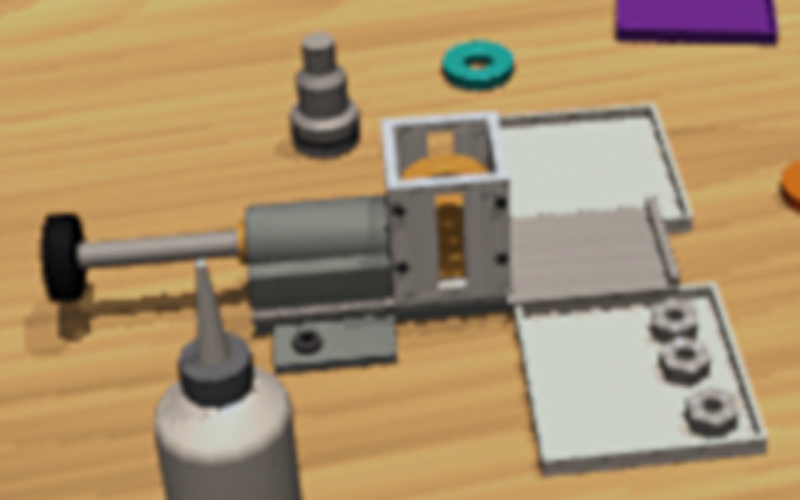

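The crops confirm the choice. The empty tray is on the feeder's +y side, toward the robot, and the brass stack is in the magazine. Next I fit the feeder pose from both views.

```bash
cat > h.py <<'E'
from rig import arm
import numpy as np
from scipy.optimize import least_squares
def proj(n,P):
    c=arm.calibration(n);T=np.linalg.inv(c["world_from_camera"]);p=np.atleast_2d(P)@T[:3,:3].T+T[:3,3]
    return np.c_[c["fx"]*p[:,0]/p[:,2]+c["cx"],c["fy"]*p[:,1]/p[:,2]+c["cy"]]
def tri(d):
    return least_squares(lambda X:np.concatenate([(proj(n,X)-p).ravel() for n,p in d.items()]),[.4,-.1,.03])
topc=lambda p:(np.array(p)+.5)/3-.5+[275,150]
scec=lambda p:(np.array(p)+.5)/3.3333-.5+[150,220]
E
python3 - <<'E'
from h import *
T=[((22,-22,66),(283,220)),((-22,-22,66),(373,243)),((-22,22,66),(348,337)),((22,22,66),(255,316)),((101,105,8),(27,438)),((23,105,8),(182,492)),((101,21,8),(90,277)),((101,-105,8),(172,44)),((23,-105,8),(318,94)),((101,-21,8),(115,196)),((-68,-42,6),(455,266)),((-68,42,6),(403,430))]
S=[((-22,22,66),(382,120)),((22,22,66),(498,113)),((22,-22,66),(510,180)),((-22,-22,66),(388,188)),((101,105,8),(655,106)),((101,21,8),(692,222)),((101,-21,8),(715,287)),((101,-105,8),(765,445)),((23,-105,8),(545,460)),((-68,-42,6),(277,362)),((-22,-42,6),(396,352))]
F=lambda v,P:np.array(P)/1e3@np.array([[np.cos(v[2]),-np.sin(v[2]),0],[np.sin(v[2]),np.cos(v[2]),0],[0,0,1]]).T+[v[0],v[1],v[3]]
def res(v,s=3):
    r=[]
    if s&1:r.append(proj("top",F(v,[a for a,_ in T]))-topc([b for _,b in T]))
    if s&2:r.append(proj("scene",F(v,[a for a,_ in S]))-scec([b for _,b in S]))
    return np.concatenate(r).ravel()
for s in(1,2,3):
    o=least_squares(res,[.4,-.1,1.3,0],args=(s,),loss="soft_l1");print(s,np.round(o.x,4),np.degrees(o.x[2]));
print(np.round(res(o.x).reshape(-1,2),1).tolist())
v=o.x
for nm,p in dict(knob=(-148,0,30),mag=(0,0,12),land=(52,0,12),tray=(62,63,0)).items():
    w=F(v,[p])[0];print(nm,w.round(4),np.hypot(w[0],w[1]).round(3),(proj("top",w)-[275,150])*3,(proj("scene",w)-[150,220])*3.333)
m=tri({"top":topc((606,391)),"scene":scec((55,258))});print("knob tri",m.x.round(4),m.fun.round(1))
m=tri({"top":topc((312,268+10)),"scene":scec((447,165))});
m=tri({"top":topc((328,543)),"scene":scec((319,40))});print("dop top",m.x.round(4),m.fun.round(1))
m=tri({"top":topc((591,42)),"scene":scec((201,262))});print("bottle tip",m.x.round(4),m.fun.round(1))
E
```

```text
1 [ 0.571  -0.0596  1.4574 -0.0097] 83.50279948415914
2 [ 0.5666 -0.058   1.4419 -0.0039] 82.61519638555247
3 [ 0.5691 -0.059   1.4518 -0.0022] 83.179352316567
[[-0.8, -1.4], [0.5, 1.6], [-1.2, 0.9], [-1.9, -3.0], [-0.6, 0.2], [-0.2, 0.7], [-1.5, -0.9], [-0.3, -0.6], [0.5, -0.8], [-0.1, -0.3], [0.9, 1.0], [1.1, 0.8], [-0.3, 0.6], [-0.5, 0.0], [-0.1, 0.2], [-0.2, 0.8], [-0.3, -0.4], [0.1, -1.2], [-0.1, -0.9], [0.7, -1.6], [-0.7, 0.8], [-1.5, 1.2], [0.8, 0.7]]
knob [ 0.5516 -0.2059  0.0278] 0.589 [[608.10712955 397.54778477]] [[ 46.74345767 259.96004012]]
mag [ 0.5691 -0.059   0.0098] 0.572 [[297.83760254 299.923259  ]] [[447.31119137 263.22486937]]
land [ 0.5753 -0.0073  0.0098] 0.575 [[195.04482303 264.57333358]] [[579.94428091 251.70627325]]
tray [ 0.5139  0.0101 -0.0022] 0.514 [[131.78587007 383.8396213 ]] [[580.71698254 179.97649948]]
knob tri [ 0.5541 -0.203   0.0307] [-0.1 -0.  -0.1 -0. ]
dop top [ 0.4576 -0.09    0.0505] [0.3 0.1 0.4 0. ]
bottle tip [ 0.6814 -0.1502  0.1177] [0.3 0.1 0.3 0. ]
```

The fit puts the knob face at about (0.554, -0.203, 0.030) by direct triangulation, which matches its stated 30 mm height. Feeder yaw is about 83.5° and the landing point about (0.575, -0.007). The dop top comes out at 50 mm (given 52) and the bottle tip at 118 mm (given 119), so the measurements agree with the text. I now move behind the knob with the fingers shut and the tool x along the feeder's x.

Emit:
carry_out:
  steps:
    - {"hand": 1, "tx": 40, "ty": -20, "tz": 0, "ax": 0, "ay": 0, "az": -7}
    - {"hand": 1, "tx": 75, "ty": -40, "tz": 0, "ax": 0, "ay": 0, "az": -14}
    - {"hand": 1, "tx": 110, "ty": -60, "tz": 0, "ax": 0, "ay": 0, "az": -21}
    - {"hand": 1, "tx": 145, "ty": -80, "tz": 0, "ax": 0, "ay": 0, "az": -28}
    - {"hand": 1, "tx": 180, "ty": -100, "tz": 0, "ax": 0, "ay": 0, "az": -35}
    - {"hand": 1, "tx": 210, "ty": -115, "tz": 0, "ax": 0, "ay": 0, "az": -42}
    - {"hand": 1, "tx": 220, "ty": -120, "tz": 0, "ax": 0, "ay": 0, "az": -49}
    - {"hand": 1, "tx": 220, "ty": -120, "tz": 0, "ax": 0, "ay": 0, "az": -50}

```text
time: 0.77
tcp_pos: [0.3878, -0.422, 0.2308]
eef_rot: [[0.34, 0.941, -0.0], [0.941, -0.34, 0.001], [0.001, -0.001, -1.0]]
ft_force: [0.1, -0.1, 0.3]
width: 0.003
grasp_force: 0.0
```

```bash
cat >> h.py <<'E'
th=np.radians(83.5);K=np.array([.554,-.203]);e=np.array([np.cos(th),np.sin(th)]);f=np.array([-e[1],e[0]])
def go(target):   # shift (mm) and turn (deg) in tool axes; yaw of tool x -> 83.5 deg
    s=arm.read_state();R=s["eef_rot"];p=s["tcp_pos"]
    yaw=np.degrees(np.arctan2(R[1,0],R[0,0]))
    d=p[:2]-K
    print("t",round(s["time"],2),"tcp",p.round(4),"feeder xy",(-148+1e3*d@e).round(1),(1e3*d@f).round(1),"yaw",yaw.round(2),"F",s["ft_force"].round(1),"w",round(s["width"],2))
    print("shift",(R.T@(np.array(target)-p)*1e3).round(1),"az",-(83.5-yaw).round(1),"toolz",R[:,2].round(3))
def fw(x,y,z): return [*(K+e*(x+148)/1e3+f*y/1e3),z/1e3]
E
python3 -c "
from h import *
go(fw(-190,0,100))"
```

```text
t 0.77 tcp [ 0.3878 -0.422   0.2308] feeder xy -384.4 140.3 yaw 70.14 F [ 0.1 -0.1  0.3] w 0.0
shift [221.5  91.7 131. ] az -13.4 toolz [-0.     0.001 -1.   ]
```

Emit:
carry_out:
  steps:
    - {"hand": 1, "tx": 37, "ty": 15, "tz": 0, "ax": 0, "ay": 0, "az": -6}
    - {"hand": 1, "tx": 74, "ty": 30, "tz": 0, "ax": 0, "ay": 0, "az": -10}
    - {"hand": 1, "tx": 111, "ty": 46, "tz": 10, "ax": 0, "ay": 0, "az": -13.4}
    - {"hand": 1, "tx": 145, "ty": 60, "tz": 30, "ax": 0, "ay": 0, "az": -13.4}
    - {"hand": 1, "tx": 175, "ty": 72, "tz": 55, "ax": 0, "ay": 0, "az": -13.4}
    - {"hand": 1, "tx": 202, "ty": 84, "tz": 80, "ax": 0, "ay": 0, "az": -13.4}
    - {"hand": 1, "tx": 221, "ty": 92, "tz": 110, "ax": 0, "ay": 0, "az": -13.4}
    - {"hand": 1, "tx": 221.5, "ty": 92, "tz": 131, "ax": 0, "ay": 0, "az": -13.4}

```text
time: 1.43
tcp_pos: [0.5497, -0.2462, 0.0974]
eef_rot: [[0.119, 0.993, -0.002], [0.993, -0.119, 0.002], [0.002, -0.002, -1.0]]
ft_force: [-0.4, -0.0, 0.2]
width: -0.003
grasp_force: 0.0
```

Run:
```python
from h import *
import cv2
go(fw(-180,0,18))
a=arm.camera("scene")[180:380,110:350,::-1];b=arm.camera("top")[180:380,370:570,::-1]
cv2.imwrite("pics/pre.png",cv2.resize(np.hstack([a,b]),None,fx=1.8,fy=1.8,interpolation=cv2.INTER_CUBIC))
```

```text
t 1.43 tcp [ 0.5497 -0.2462  0.0974] feeder xy -191.4 -0.7 yaw 83.15 F [-0.4 -0.   0.2] w -0.0
shift [11.3 -0.6 79.4] az -0.3 toolz [-0.002  0.002 -1.   ]
```

View pics/pre.png

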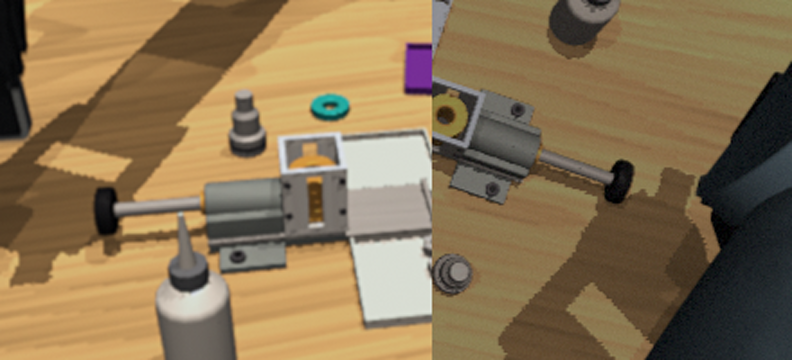

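The left half (scene) shows the fingers only at the left border, around scene pixel (118,250). The right half (top) shows the arm covering the area right of the knob. I check this against the projected TCP.

Run:
```python
from h import *
p=arm.read_state()["tcp_pos"];print(p,proj("scene",p),proj("top",p), proj("scene",[.554,-.203,.03]))
import cv2
a=arm.camera("scene")[130:330,50:250,::-1];cv2.imwrite("pics/pre2.png",cv2.resize(a,None,fx=3,fy=3,interpolation=cv2.INTER_CUBIC))
```

```text
[ 0.54634623 -0.24685327  0.09531096] [[117.54006681 255.11782213]] [[526.77207407 286.70790313]] [[166.19866713 297.44176935]]
```

View pics/pre2.png

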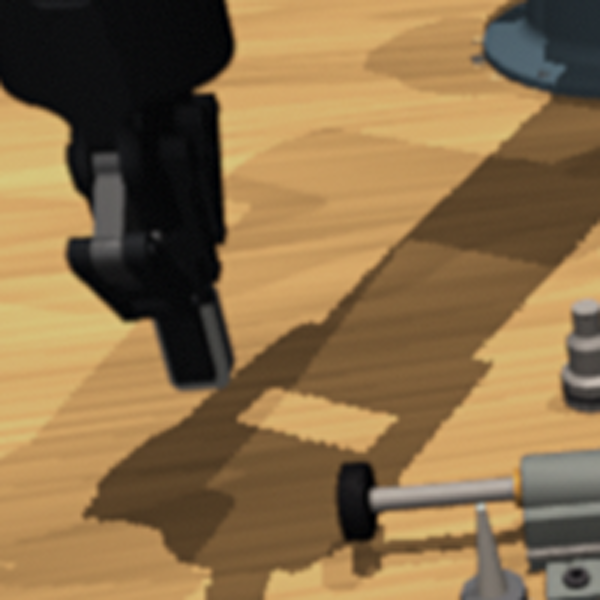

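The finger tips show at crop (200,385), which is where the projection puts the TCP (202,375). The knob is at crop (357,500). Calibration and pose agree, so I descend.

Emit:
carry_out:
  steps:
    - {"hand": 1, "tx": 3, "ty": 0, "tz": 25, "ax": 0, "ay": 0, "az": 0}
    - {"hand": 1, "tx": 5, "ty": 0, "tz": 50, "ax": 0, "ay": 0, "az": 0}
    - {"hand": 1, "tx": 5, "ty": 0, "tz": 70, "ax": 0, "ay": 0, "az": 0}
    - {"hand": 1, "tx": 5, "ty": 0, "tz": 78, "ax": 0, "ay": 0, "az": 0}
    - {"hand": 1, "tx": 5, "ty": 0, "tz": 78, "ax": 0, "ay": 0, "az": 0}
    - {"hand": 1, "tx": 5, "ty": 0, "tz": 78, "ax": 0, "ay": 0, "az": 0}

```text
time: 2.08
tcp_pos: [0.5504, -0.245, 0.024]
eef_rot: [[0.121, 0.993, 0.002], [0.993, -0.121, -0.001], [-0.001, 0.002, -1.0]]
ft_force: [0.6, -0.0, 0.8]
width: -0.004
grasp_force: 0.0
```

```bash
python3 -c "
from h import *
go(fw(-159,0,20))"
```

```text
t 2.08 tcp [ 0.5504 -0.245   0.024 ] feeder xy -190.1 -1.2 yaw 83.06 F [ 0.6 -0.   0.8] w -0.0
shift [31.1 -1.5  3.9] az -0.4 toolz [ 0.002 -0.001 -1.   ]
```

Emit:
carry_out:
  steps:
    - {"hand": 1, "tx": 12, "ty": -1, "tz": 3, "ax": 0, "ay": 0, "az": 0}
    - {"hand": 1, "tx": 22, "ty": -1, "tz": 3, "ax": 0, "ay": 0, "az": 0}
    - {"hand": 1, "tx": 28, "ty": -1, "tz": 3, "ax": 0, "ay": 0, "az": 0}
    - {"hand": 1, "tx": 34, "ty": -1, "tz": 3, "ax": 0, "ay": 0, "az": 0}
    - {"hand": 1, "tx": 40, "ty": -1, "tz": 3, "ax": 0, "ay": 0, "az": 0}
    - {"hand": 1, "tx": 46, "ty": -1, "tz": 3, "ax": 0, "ay": 0, "az": 0}
    - {"hand": 1, "tx": 52, "ty": -1, "tz": 3, "ax": 0, "ay": 0, "az": 0}
    - {"hand": 1, "tx": 58, "ty": -1, "tz": 3, "ax": 0, "ay": 0, "az": 0}

```text
time: 2.75
tcp_pos: [0.556, -0.1872, 0.0205]
eef_rot: [[0.118, 0.993, 0.001], [0.993, -0.118, -0.004], [-0.004, 0.001, -1.0]]
ft_force: [-2.2, -7.9, 1.5]
width: 0.001
grasp_force: 4.2
```

```bash
python3 -c "
from h import *
go(fw(-103,0,20))"
```

```text
t 2.75 tcp [ 0.556  -0.1872  0.0205] feeder xy -132.1 -0.2 yaw 83.23 F [-2.2 -7.9  1.5] w 0.0
shift [29.1 -0.4  0.3] az -0.3 toolz [ 0.001 -0.004 -1.   ]
```

Contact is made with about 8 N while moving. I keep pressing slowly.

Emit:
carry_out:
  steps:
    - {"hand": 1, "tx": 5, "ty": 0, "tz": 0, "ax": 0, "ay": 0, "az": 0}
    - {"hand": 1, "tx": 10, "ty": 0, "tz": 0, "ax": 0, "ay": 0, "az": 0}
    - {"hand": 1, "tx": 15, "ty": 0, "tz": 0, "ax": 0, "ay": 0, "az": 0}
    - {"hand": 1, "tx": 20, "ty": 0, "tz": 0, "ax": 0, "ay": 0, "az": 0}
    - {"hand": 1, "tx": 24, "ty": 0, "tz": 0, "ax": 0, "ay": 0, "az": 0}
    - {"hand": 1, "tx": 26, "ty": 0, "tz": 0, "ax": 0, "ay": 0, "az": 0}
    - {"hand": 1, "tx": 26, "ty": 0, "tz": 0, "ax": 0, "ay": 0, "az": 0}

```text
time: 3.33
tcp_pos: [0.5591, -0.1616, 0.0204]
eef_rot: [[0.117, 0.993, 0.001], [0.993, -0.117, -0.005], [-0.005, 0.001, -1.0]]
ft_force: [-4.3, -9.0, 0.9]
width: 0.001
grasp_force: 4.8
```

```bash
python3 -c "
from h import *
go(fw(-103,0,20))"
```

```text
t 3.33 tcp [ 0.5591 -0.1616  0.0204] feeder xy -106.3 -0.4 yaw 83.26 F [-4.3 -9.   0.9] w 0.0
shift [ 3.3 -0.4  0.4] az -0.2 toolz [ 0.001 -0.005 -1.   ]
```

Force is still at spring level (about 9 N). I add small steps until the stop shows in the force.

Emit:
carry_out:
  steps:
    - {"hand": 1, "tx": 1.5, "ty": 0, "tz": 0, "ax": 0, "ay": 0, "az": 0}
    - {"hand": 1, "tx": 3, "ty": 0, "tz": 0, "ax": 0, "ay": 0, "az": 0}
    - {"hand": 1, "tx": 3, "ty": 0, "tz": 0, "ax": 0, "ay": 0, "az": 0}

```text
time: 3.58
tcp_pos: [0.5592, -0.1616, 0.0206]
eef_rot: [[0.117, 0.993, 0.0], [0.993, -0.116, -0.01], [-0.01, 0.001, -1.0]]
ft_force: [-6.1, -21.7, 0.3]
width: 0.001
grasp_force: 10.6
```

Run:
```python
from h import *
import cv2
go(fw(-103,0,20))
a=arm.camera("top")[150:350,275:495,::-1];b=arm.camera("scene")[200:400,180:400,::-1]
cv2.imwrite("pics/press.png",cv2.resize(np.hstack([a,b]),None,fx=1.8,fy=1.8,interpolation=cv2.INTER_CUBIC))
```

```text
t 3.58 tcp [ 0.5592 -0.1616  0.0206] feeder xy -106.2 -0.5 yaw 83.31 F [ -6.1 -21.7   0.3] w 0.0
shift [ 3.2 -0.5  0.5] az -0.2 toolz [ 0.   -0.01 -1.  ]
```

View pics/press.png

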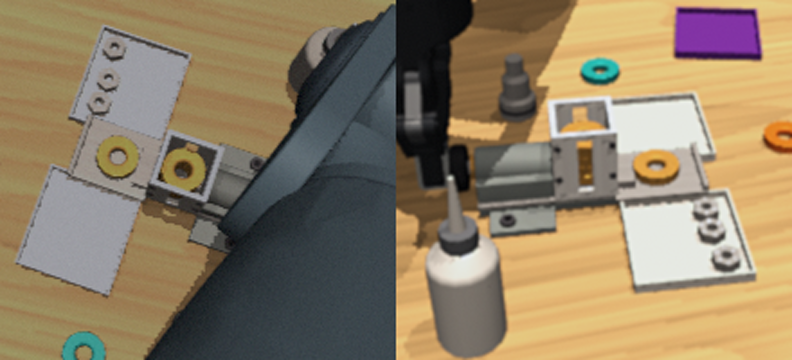

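The plunger is home: the TCP did not move under 22 N. The washer is out on the plate at crop (119,157) in the top half and (656,165) in the scene half. I back off, follow the knob out, and triangulate the washer.

Emit:
carry_out:
  steps:
    - {"hand": 1, "tx": -12, "ty": 0, "tz": 0, "ax": 0, "ay": 0, "az": 0}
    - {"hand": 1, "tx": -24, "ty": 0, "tz": 0, "ax": 0, "ay": 0, "az": 0}
    - {"hand": 1, "tx": -36, "ty": 0, "tz": 0, "ax": 0, "ay": 0, "az": 0}
    - {"hand": 1, "tx": -48, "ty": 0, "tz": 0, "ax": 0, "ay": 0, "az": 0}
    - {"hand": 1, "tx": -60, "ty": 0, "tz": 0, "ax": 0, "ay": 0, "az": 0}
    - {"hand": 1, "tx": -75, "ty": 0, "tz": 0, "ax": 0, "ay": 0, "az": 0}
    - {"hand": 1, "tx": -85, "ty": 0, "tz": 0, "ax": 0, "ay": 0, "az": 0}
    - {"hand": 1, "tx": -90, "ty": 0, "tz": -25, "ax": 0, "ay": 0, "az": 0}

```text
time: 4.35
tcp_pos: [0.5447, -0.2457, 0.0395]
eef_rot: [[0.121, 0.993, -0.008], [0.993, -0.121, 0.006], [0.005, -0.009, -1.0]]
ft_force: [-0.0, 0.2, -0.7]
width: 0.003
grasp_force: 0.0
```

Run:
```python
from h import *
w=lambda a:(np.array(a)+.5)/1.8-.5
m=tri({"top":w((119,157))+[275,150],"scene":w((656-396,165))+[180,200]});print("washer top",m.x.round(4),m.fun.round(1))
d=m.x[:2]-K;print("feeder",-148+1e3*d@e,1e3*d@f)
m=tri({"top":w((102,102))+[275,150],"scene":w((711-396,232))+[180,200]});print("nut near plate?",m.x.round(4),m.fun.round(1))
go(fw(-190,0,150))
```

```text
washer top [ 0.5758 -0.0077  0.017 ] [-0.3 -0.2 -0.3  0. ]
feeder 48.519857279661636 0.4479669443652039
nut near plate? [ 0.6254  0.0177 -0.0098] [-1.2 -0.7 -1.2  0.1]
t 4.35 tcp [ 0.5447 -0.2457  0.0395] feeder xy -191.5 4.4 yaw 83.07 F [-0.   0.2 -0.7] w 0.0
shift [   2.1    3.4 -110.5] az -0.4 toolz [-0.008  0.006 -1.   ]
```

The washer top is at (0.576, -0.0077, 0.017), against 0.020 expected for its height. It coincides with the fitted landing point, so it is centred and the z bias is about 3 mm. I go over to the nuts' side of the washer, high first.

Emit:
carry_out:
  steps:
    - {"hand": 1, "tx": 0, "ty": 0, "tz": -35, "ax": 0, "ay": 0, "az": 0}
    - {"hand": 1, "tx": 10, "ty": 5, "tz": -70, "ax": 0, "ay": 0, "az": 0}
    - {"hand": 1, "tx": 45, "ty": 10, "tz": -85, "ax": 0, "ay": 0, "az": 0}
    - {"hand": 1, "tx": 85, "ty": 17, "tz": -85, "ax": 0, "ay": 0, "az": 0}
    - {"hand": 1, "tx": 125, "ty": 25, "tz": -85, "ax": 0, "ay": 0, "az": 0}
    - {"hand": 1, "tx": 165, "ty": 33, "tz": -85, "ax": 0, "ay": 0, "az": -0.4}
    - {"hand": 1, "tx": 205, "ty": 41, "tz": -85, "ax": 0, "ay": 0, "az": -0.4}
    - {"hand": 1, "tx": 240, "ty": 47, "tz": -85, "ax": 0, "ay": 0, "az": -0.4}

```text
time: 5.02
tcp_pos: [0.624, -0.0116, 0.1291]
eef_rot: [[0.112, 0.994, -0.0], [0.994, -0.112, 0.001], [0.001, -0.0, -1.0]]
ft_force: [0.5, -0.6, -0.2]
width: 0.002
grasp_force: 0.0
```

Emit:
carry_out:
  steps:
    - {"hand": 1, "tx": 0, "ty": 0, "tz": 0, "ax": 0, "ay": 0, "az": 0}
    - {"hand": 1, "tx": 0, "ty": 0, "tz": 0, "ax": 0, "ay": 0, "az": 0}
    - {"hand": 1, "tx": 0, "ty": 0, "tz": 0, "ax": 0, "ay": 0, "az": 0}

```text
time: 5.27
tcp_pos: [0.6235, -0.014, 0.1289]
eef_rot: [[0.112, 0.994, -0.001], [0.994, -0.112, 0.0], [-0.0, -0.001, -1.0]]
ft_force: [-0.1, 0.1, 0.0]
width: 0.003
grasp_force: 0.0
```

```bash
python3 -c "
from h import *
go([.6204,-.0126,.016])"
```

```text
t 5.27 tcp [ 0.6235 -0.014   0.1289] feeder xy 47.6 -47.6 yaw 83.56 F [-0.1  0.1  0. ] w 0.0
shift [  1.1  -3.1 112.9] az 0.1 toolz [-0.001  0.    -1.   ]
```

Emit:
carry_out:
  steps:
    - {"hand": 1, "tx": 1, "ty": 0, "tz": 35, "ax": 0, "ay": 0, "az": 0}
    - {"hand": 1, "tx": 1, "ty": 0, "tz": 70, "ax": 0, "ay": 0, "az": 0}
    - {"hand": 1, "tx": 1, "ty": 0, "tz": 95, "ax": 0, "ay": 0, "az": 0}
    - {"hand": 1, "tx": 1, "ty": 0, "tz": 106, "ax": 0, "ay": 0, "az": 0}
    - {"hand": 1, "tx": 1, "ty": 0, "tz": 111, "ax": 0, "ay": 0, "az": 0}
    - {"hand": 1, "tx": 1, "ty": 0, "tz": 113, "ax": 0, "ay": 0, "az": 0}
    - {"hand": 1, "tx": 1, "ty": 0, "tz": 113, "ax": 0, "ay": 0, "az": 0}
    - {"hand": 1, "tx": 1, "ty": 0, "tz": 113, "ax": 0, "ay": 0, "az": 0}

```text
time: 5.93
tcp_pos: [0.6253, -0.0133, 0.0183]
eef_rot: [[0.113, 0.994, 0.003], [0.994, -0.113, -0.001], [-0.0, 0.003, -1.0]]
ft_force: [0.6, 0.4, 0.1]
width: -0.002
grasp_force: 0.0
```

Run:
```python
from h import *
import cv2
go([.5757,-.0075,.016])
a=arm.camera("top")[150:350,275:495,::-1];b=arm.camera("scene")[200:400,180:400,::-1]
cv2.imwrite("pics/side.png",cv2.resize(np.hstack([a,b]),None,fx=1.8,fy=1.8,interpolation=cv2.INTER_CUBIC))
```

```text
t 5.93 tcp [ 0.6253 -0.0133  0.0183] feeder xy 48.6 -49.3 yaw 83.53 F [0.6 0.4 0.1] w -0.0
shift [  0.2 -49.9   2.1] az 0.0 toolz [ 0.003 -0.001 -1.   ]
```

View pics/side.png

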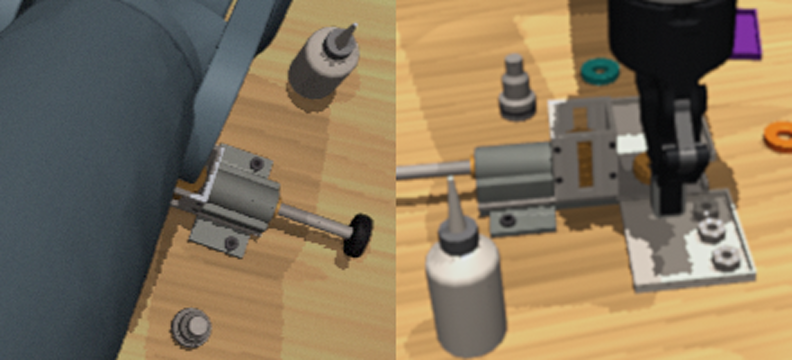

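The plunger is back out, with the knob at crop (356,235). The finger stands beside the washer on the nuts' side, clear of the nuts. I now push gently toward the empty tray.

Emit:
carry_out:
  steps:
    - {"hand": 1, "tx": 0, "ty": -4, "tz": 2, "ax": 0, "ay": 0, "az": 0}
    - {"hand": 1, "tx": 0, "ty": -9, "tz": 2, "ax": 0, "ay": 0, "az": 0}
    - {"hand": 1, "tx": 0, "ty": -14, "tz": 2, "ax": 0, "ay": 0, "az": 0}
    - {"hand": 1, "tx": 0, "ty": -19, "tz": 2, "ax": 0, "ay": 0, "az": 0}
    - {"hand": 1, "tx": 0, "ty": -24, "tz": 2, "ax": 0, "ay": 0, "az": 0}
    - {"hand": 1, "tx": 0, "ty": -29, "tz": 2, "ax": 0, "ay": 0, "az": 0}
    - {"hand": 1, "tx": 0, "ty": -34, "tz": 2, "ax": 0, "ay": 0, "az": 0}
    - {"hand": 1, "tx": 0, "ty": -39, "tz": 2, "ax": 0, "ay": 0, "az": 0}

```text
time: 6.7
tcp_pos: [0.5845, -0.0082, 0.0143]
eef_rot: [[0.112, 0.994, 0.0], [0.994, -0.112, 0.0], [0.0, 0.0, -1.0]]
ft_force: [0.2, 0.6, -0.7]
width: 0.0
grasp_force: 0.1
```

```bash
python3 -c "
from h import *
go([.5757,-.0075,.016])"
```

```text
t 6.7 tcp [ 0.5845 -0.0082  0.0143] feeder xy 49.0 -8.2 yaw 83.56 F [ 0.2  0.6 -0.7] w 0.0
shift [-0.3 -8.8 -1.7] az 0.1 toolz [ 0.  0. -1.]
```

Emit:
carry_out:
  steps:
    - {"hand": 1, "tx": 0, "ty": -4, "tz": -0.5, "ax": 0, "ay": 0, "az": 0}
    - {"hand": 1, "tx": 0, "ty": -8, "tz": -0.5, "ax": 0, "ay": 0, "az": 0}
    - {"hand": 1, "tx": 0, "ty": -12, "tz": -0.5, "ax": 0, "ay": 0, "az": 0}
    - {"hand": 1, "tx": 0, "ty": -16, "tz": -0.5, "ax": 0, "ay": 0, "az": 0}
    - {"hand": 1, "tx": 0, "ty": -20, "tz": -0.5, "ax": 0, "ay": 0, "az": 0}
    - {"hand": 1, "tx": 0, "ty": -24, "tz": -0.5, "ax": 0, "ay": 0, "az": 0}
    - {"hand": 1, "tx": 0, "ty": -28, "tz": -0.5, "ax": 0, "ay": 0, "az": 0}
    - {"hand": 1, "tx": 0, "ty": -30, "tz": -0.5, "ax": 0, "ay": 0, "az": 0}

```text
time: 7.37
tcp_pos: [0.5545, -0.0048, 0.0146]
eef_rot: [[0.112, 0.994, -0.001], [0.994, -0.112, 0.0], [0.0, -0.001, -1.0]]
ft_force: [0.3, -0.5, 0.1]
width: 0.001
grasp_force: 0.0
```

Run:
```python
from h import *
import cv2
go([.5757,-.0075,.016])
a=arm.camera("top")[150:350,275:495,::-1];b=arm.camera("scene")[200:400,180:400,::-1]
cv2.imwrite("pics/pushed.png",cv2.resize(np.hstack([a,b]),None,fx=1.8,fy=1.8,interpolation=cv2.INTER_CUBIC))
```

```text
t 7.37 tcp [ 0.5545 -0.0048  0.0146] feeder xy 49.0 21.9 yaw 83.56 F [ 0.3 -0.5  0.1] w 0.0
shift [-0.3 21.4 -1.4] az 0.1 toolz [-0.001  0.    -1.   ]
```

View pics/pushed.png

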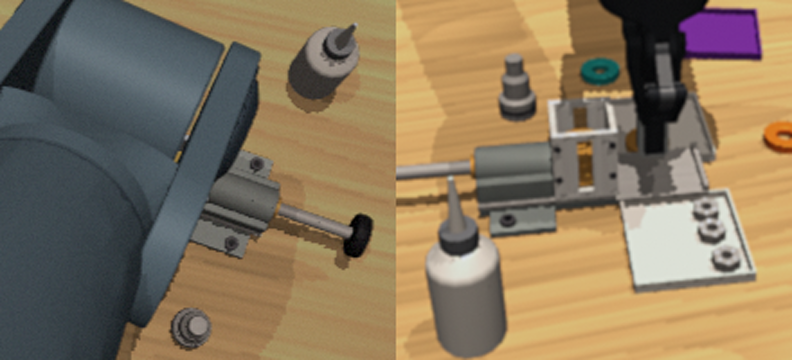

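The washer shows behind the finger at crop (632,142), at the tray's edge, and its state is not clear. I push a few mm more, then back off and lift to look.

Emit:
carry_out:
  steps:
    - {"hand": 1, "tx": 0, "ty": -4, "tz": 0, "ax": 0, "ay": 0, "az": 0}
    - {"hand": 1, "tx": 0, "ty": -8, "tz": 0, "ax": 0, "ay": 0, "az": 0}
    - {"hand": 1, "tx": 0, "ty": -8, "tz": 0, "ax": 0, "ay": 0, "az": 0}
    - {"hand": 1, "tx": 0, "ty": 4, "tz": 0, "ax": 0, "ay": 0, "az": 0}
    - {"hand": 1, "tx": 0, "ty": 20, "tz": -5, "ax": 0, "ay": 0, "az": 0}
    - {"hand": 1, "tx": 0, "ty": 30, "tz": -35, "ax": 0, "ay": 0, "az": 0}
    - {"hand": 1, "tx": 0, "ty": 30, "tz": -75, "ax": 0, "ay": 0, "az": 0}
    - {"hand": 1, "tx": 0, "ty": 30, "tz": -115, "ax": 0, "ay": 0, "az": 0}

```text
time: 8.13
tcp_pos: [0.5845, -0.0082, 0.1301]
eef_rot: [[0.112, 0.994, -0.003], [0.994, -0.112, 0.001], [0.0, -0.003, -1.0]]
ft_force: [0.8, -0.2, 0.5]
width: 0.005
grasp_force: 0.0
```

Emit:
carry_out:
  steps:
    - {"hand": 1, "tx": 20, "ty": 30, "tz": -20, "ax": 0, "ay": 0, "az": 0}
    - {"hand": 1, "tx": 50, "ty": 50, "tz": -30, "ax": 0, "ay": 0, "az": 0}
    - {"hand": 1, "tx": 80, "ty": 60, "tz": -30, "ax": 0, "ay": 0, "az": 0}
    - {"hand": 1, "tx": 120, "ty": 60, "tz": -30, "ax": 0, "ay": 0, "az": 0}
    - {"hand": 1, "tx": 160, "ty": 60, "tz": -30, "ax": 0, "ay": 0, "az": 0}
    - {"hand": 1, "tx": 200, "ty": 60, "tz": -30, "ax": 0, "ay": 0, "az": 0}
    - {"hand": 1, "tx": 230, "ty": 60, "tz": -30, "ax": 0, "ay": 0, "az": 0}
    - {"hand": 1, "tx": 230, "ty": 60, "tz": -30, "ax": 0, "ay": 0, "az": 0}

```text
time: 8.8
tcp_pos: [0.67, 0.2191, 0.1596]
eef_rot: [[0.107, 0.994, 0.0], [0.994, -0.107, 0.002], [0.002, 0.0, -1.0]]
ft_force: [0.4, 0.0, 0.3]
width: 0.002
grasp_force: 0.0
```

Run:
```python
from h import *
import cv2
go([.5757,-.0075,.016])
a=arm.camera("top")[150:350,275:495,::-1];b=arm.camera("scene")[200:400,180:400,::-1]
cv2.imwrite("pics/done.png",cv2.resize(np.hstack([a,b]),None,fx=1.8,fy=1.8,interpolation=cv2.INTER_CUBIC))
```

```text
t 8.8 tcp [0.67   0.2191 0.1596] feeder xy 284.6 -67.4 yaw 83.88 F [0.4 0.  0.3] w 0.0
shift [-235.7  -69.6  143.2] az 0.4 toolz [ 0.     0.002 -1.   ]
```

View pics/done.png

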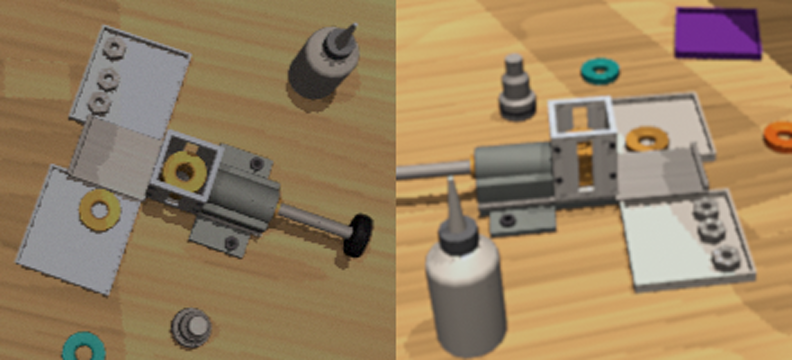

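The washer is in the empty tray, at crop (99,211) in the top half and (647,138) in the scene half. The plunger is out, the stack has dropped, and nuts, bottle and dop stand where they were. I check flatness numerically by comparing its silhouettes with flat and tilted models.

Run:
```python
from h import *
import cv2
from scipy.spatial.transform import Rotation as Ro
from scipy.optimize import minimize
M={}
for n,(c,r) in dict(top=(329,266.5),scene=(319.5,276.5)).items():
    im=arm.camera(n);h=cv2.cvtColor(im,cv2.COLOR_RGB2HSV)
    m=((h[...,0]>12)&(h[...,0]<32)&(h[...,1]>130)).astype(np.uint8)
    x0,y0=int(c)-22,int(r)-18;m=m[y0:y0+36,x0:x0+44]
    k,l,s,ce=cv2.connectedComponentsWithStats(m);i=1+np.argmax(s[1:,4]);m=(l==i)
    print(n,"box",s[i],ce[i]+[x0,y0])
    print("\n".join("".join(".#"[v] for v in row) for row in m[::2].astype(int)))
    ct=cv2.findContours(m.astype(np.uint8),cv2.RETR_EXTERNAL,cv2.CHAIN_APPROX_NONE)[0][0]
    M[n]=(m,x0,y0)
t=np.linspace(0,2*np.pi,60)
C=np.array([[.017*np.cos(a),.017*np.sin(a),z] for z in(0,.008) for a in t]);B=C*[6.5/17,6.5/17,1]
def sil(n,P):
    m,x0,y0=M[n];S=8;I=np.zeros((m.shape[0]*S,m.shape[1]*S),np.uint8)
    T=lambda Q:(((proj(n,Q@P[1].T+P[0])-[x0,y0]+.5)*S)).astype(np.int32)
    cv2.fillConvexPoly(I,cv2.convexHull(T(C)),1)
    a,b=[np.zeros_like(I) for _ in(0,1)];q=T(B);cv2.fillPoly(a,[q[:60]],1);cv2.fillPoly(b,[q[60:]],1);I[(a&b)>0]=0
    return cv2.resize(I.astype(np.float32),m.shape[::-1],interpolation=cv2.INTER_AREA)
def cost(v,tilt,ns):
    R=Ro.from_rotvec([*tilt,0]).as_matrix();P=(np.array(v)/1e3-R@[0,0,.004]+[0,0,.004],R)
    return sum(np.abs(sil(n,P)-M[n][0]).sum() for n in ns)
for ns in(["top"],["top","scene"]):
  for a in(-25,-15,-8,0,8,15,25):
    tv=np.radians(a)*np.array([e[0],e[1]])   # turn about feeder x: + raises the feeder +y side
    o=min((minimize(cost,[530,-1,z],args=(tv,ns),method="Nelder-Mead",options=dict(initial_simplex=[[530,-1,z],[536,-1,z],[530,5,z],[530,-1,z+4]],maxiter=150)) for z in(0,5)),key=lambda o:o.fun)
    d=o.x[:2]/1e3-[.5757,-.0075];print(ns,a,o.fun.round(1),o.x.round(1),"y from landing",(d@f*1e3).round(1))
```

```text
top box [ 12   7  22  23 323] [329.6996904 266.3374613]
............................................
............................................
............................................
............................................
...................########.#...............
................##############..............
..............##################............
.............#########..#########...........
.............######.........######..........
............######..........######..........
............#######.........######..........
.............#######.......#######..........
.............####################...........
...............#################............
.................#############..............
............................................
............................................
............................................
scene box [ 11  13  23  13 226] [318.65929204 276.97787611]
............................................
............................................
............................................
.......................................
[... 798 characters left out ...]
ng 36.0
['top'] 0 47.9 [541.   -0.8 -50. ] y from landing 35.2Traceback (most recent call last):
  File "<stdin>", line 29, in <module>
  File "<stdin>", line 29, in <genexpr>
    res = _minimize_neldermead(fun, x0, args, callback, bounds=bounds,
                               **options)
    fxcc = func(xcc)
    fx = function(np.copy(x), *(wrapper_args + args))
  File "<stdin>", line 25, in cost
  File "<stdin>", line 25, in <genexpr>
  File "<stdin>", line 21, in sil
  File "<stdin>", line 19, in <lambda>
  File "h.py", line 5, in proj
    c=arm.calibration(n);T=np.linalg.inv(c["world_from_camera"]);p=np.atleast_2d(P)@T[:3,:3].T+T[:3,3]
ValueError: time passes only in moves, steps and waits
```

Run:
```python
from h import *
for p,q in(((329.7,266.3),(318.7,277)),((329.6,266.9),(319.3,276.2))):
    m=tri({"top":np.array(p),"scene":np.array(q)});d=m.x-[.5758,-.0077,.017]
    print(m.x.round(4),m.fun.round(1),"rel. landing washer: x,y,z",(d[:2]@e*1e3).round(1),(d[:2]@f*1e3).round(1),(d[2]*1e3).round(1))
# flat prediction of the top rim's box at 45 mm and washer centre
t=np.linspace(0,6.283,90)
for a in(0,-15,-25):
    c=np.array([.5758,-.0077])+f*.045;n=np.radians(a)
    r=np.array([[*(c+.017*np.cos(u)*e+.017*np.sin(u)*np.cos(n)*f),.007+.017*np.sin(u)*np.sin(n)] for u in t])
    import cv2
    print(a,[(cv2.minAreaRect(proj(k,r).astype(np.float32))[1],np.ptp(proj(k,r),0).round(1)) for k in("top","scene")])
```

```text
[ 0.5321 -0.0023  0.0079] [ 0.5  0.2  0.5 -0. ] rel. landing washer: x,y,z 0.5 44.0 -9.1
[ 0.5313 -0.0018  0.0086] [ 0.1  0.   0.1 -0. ] rel. landing washer: x,y,z 0.9 44.9 -8.4
0 [((23.770193099975586, 23.49216651916504), array([23.8, 23.5])), ((24.604156494140625, 14.707837104797363), array([24.6, 14.7]))]
-15 [((23.77642059326172, 23.66316795349121), array([23.7, 23.7])), ((9.142653465270996, 24.616439819335938), array([24.6,  9.2]))]
-25 [((23.780292510986328, 22.87645721435547), array([23.6, 23. ])), ((5.059880256652832, 24.617517471313477), array([24.6,  5.3]))]
```

The check agrees with flat. The washer's centre is 44–45 mm beyond landing, so its trailing edge has cleared the plate. Its top dropped about 9 mm of the nominal 10. Its scene outline is 23 × 13 px, close to the 24.6 × 14.7 predicted flat, whereas a 15° tilt would show only about 9 px of height.

```bash
python3 -c "
from rig import arm
print(arm.close_job())"
```

```text
the job is handed in; nothing more can be done
None
```

The job is handed in: one washer was dispensed and pushed off the plate, and by the camera check it lies flat in the empty tray, with the plunger back out and the stack and surroundings undisturbed (no verdict came back).

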